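Blue-dial watch movement out of the dust box and onto the timing stand

ROBOT

A 6-joint arm with a two-finger parallel gripper is mounted at the origin on the work surface. World frame = base frame: x ahead of the robot, y to its left, z up, the work surface at z = 0. Lengths are in m, angles in rad, forces in N, time in s.
With the tool pointing down it reaches from about 0.35 to 0.975 m from the base axis. Payload 4.9 kg.
Tool frame: the origin (TCP) lies at the very end of the fingers, on their centre line; the grasp point (between the pads) lies 19 mm behind it; z points along the fingers, y is the line along which they close (so a half turn about z gives the same grasp; the last joint's range is limited). The gripper opens to 85 mm and grips with 20 to 120 N. Pads are 22 mm wide; open, the fingers measure 114 mm over their backs; the gripper's body (76 mm by 85 mm) begins 54 mm behind the grasp point. The pads swing forward as they close: fully open they stand 13 mm farther back than shut.
Start: joints at [1.009, 0.053, 1.613, -0, 1.476, -0.119], TCP at [0.268, 0.565, 0.231] pointing down, gripper open.
Joint ranges: [-3.01, 3.01], [-1.01, 2.22], [0.06, 2.58], [-1.02, 4.17], [0.09, 2.62], [-3.14, 3.14]. Speed limits (rad/s): [2.57, 2.57, 3.14, 3.14, 3.14, 3.14].

INTERFACE

Orientations are given as a rotation vector (axis times angle).
In Python, from station import ctrl gives the robot as it stands.
- The arm moves only by the tool jog_arm, never from a script. Its argument "plan" is a list of rows, each a list of 7 numbers: the shift along the tool's x, y, z in units of 0.02 m (1.0 is 0.02 m), then the turn, a rotation vector about the tool's x, y, z in units of 45 degrees (1.0 is 45 degrees), then the opening, from -1 (shut) to 1 (fully open). A call has 1 to 8 rows; each row shifts and turns the commanded pose from where the row before left it, along the tool's axes as they then stand; what a row does not reach is not made up. A row lasts 1/10 s, in which the tool goes at most 50 mm and 8.59 degrees, less where a joint would pass 70% of its speed; a pose out of reach is approached as far as the arm can. A call with a number of a shift or a turn outside -1 to 1 is refused whole. A call with a gripper value outside its range is refused whole. The fingers move at their own pace and stop on an object; "grip_force" is the grip in N (left out, the last holds). Time passes only in rows, so rows that do not move let the fingers close. It gives the time, the measured TCP pose, the force, the opening and the grip force at its end, in the units of the state.
- ctrl.get_obs(): the state, without advancing time (a new reading comes with each control period).
- ctrl.get_image(name): name is "scene" or "top" or "wrist"; returns (picture, depth): 384x512x3 uint8, red, green, blue; 384x512 float32, m along the optical axis (not along the pixel's ray), 0 where there is no reading.
- ctrl.camera_info(name): a dict with "camera_matrix" (3x3 intrinsics, pixels), "rvec" (rotation vector, rad) and "tvec" (3), from world to camera coordinates, as OpenCV has them; the wrist camera has in their place "T_tool_cam" (4x4, takes a point from camera to tool coordinates, whose origin is the TCP and whose axes are the flange's). Camera axes: x right, y down, z forward; pixel columns grow to the right and rows downward; lengths in m; the calibration is good to about 2 mm. A picture is of the moment at which its call begins: read the wrist's pose just before it. camera_info takes no time and is no camera call.
- ctrl.finish_job(): hands the job in; it is judged then, once.
The state is a dict: "t": time; "q": joint angles; "dq": joint speeds; "effort": joint torques, N m; "tool_pos": TCP position; "tool_rot": TCP orientation; "contact_force": force on the tool from outside, world axes, zero at the start; "wrist_torque": the same for the moment, N m; "opening": finger opening in m; "grip_force": force on a finger pad.
Only numpy, scipy, OpenCV 4.12 (cv2) and the standard library are available. Lean on these libraries where they do the work, as an engineer would, in place of code of your own. Each camera call takes 0.05 s, during which the arm holds its last target. There are 200 camera calls.

TASK

Reach down through the round port in the roof of the dust box, lift the blue-dial watch movement off its post and out through the port, and set it dial up and centred on the small round red pad of the timing stand without dropping it. Let go of it there, and leave the white-dial movement resting on its own post.

Things in the scene. Friction and masses are not known exactly. Their poses are not given: they have to be found in the camera images.
- blue_movement: the movement to fetch, in a round brass holder: an upright disc 40 mm in diameter, 18 mm high, 50 to 100 g, blue dial on top. Origin: centre of its underside, z up through the dial. Its round side can be gripped from any direction. Starts within 3 mm of centre on one of the two posts in the dust box, under that post's port; which post varies.
- white_movement: the same holder, 40 mm in diameter and 18 mm high, with a white dial, on the other post; to be left alone. Origin: centre of its underside, z up.
- dust_box: fixed box 170 (x) by 330 (y) by 120 mm high, clear walls, white base and roof. Origin: centre of underside, on the bench; yaw varies. Roof 6 mm thick, upper face 120 mm above the bench, two round ports 130 mm wide with flat dark gaskets at y = +80 and -80 mm. Under each port's centre a post 22 mm in diameter, top 86 mm above the bench (34 mm below the roof's upper face); free space around it.
- pad (a point): centre of the flat top of the timing stand's round red pad, 60 mm above the bench. The pad is 28 mm in diameter (narrower than the movement) and 4 mm thick, on a stem 20 mm in diameter, on a fixed grey base 90 by 100 mm whose top is 22 mm above the bench; nothing else stands near the pad.
There are look-alikes about, which are no part of the job. Leave any pink look-alike of the blue_movement alone. There is more than one size of the part that bears pad; the job needs the larger.

How it is judged:
On the way:
1. the blue-dial movement is lifted out through the port: its underside is above the dust box's roof (height (world z) of blue_movement above 0.125 m), for 0.1 s.
At the end, for the whole second after the job is handed in: The blue-dial movement lies released and at rest on the timing stand's pad, its centre within 13 mm of the pad's centre, dial up and flat within 10 degrees; the white-dial movement is upright within 10 mm of where it started (horizontal distance between blue_movement and pad below 0.013 m and z of blue_movement in the frame of pad between -0.003 and 0.004 m and angle between each of blue_movement, white_movement's own z axis and vertical below 0.17 rad and linear speed of blue_movement below 0.02 m/s and contact force between the fingers and blue_movement below 0.1 N and distance of white_movement from where it was at the start of the episode below 0.01 m); the robot touches nothing.
It fails at once if the white-dial movement is moved more than 15 mm or knocked off its post (distance of white_movement from where it was at the start of the episode above 0.015 m).
It fails at once if the blue-dial movement is dropped (falls free of the fingers faster than 0.5 m/s) (linear speed of blue_movement above 0.5 m/s and contact force between the fingers and blue_movement below 0.05 N).
It also fails if it takes over 43 s, if anything falls off the work surface, if the arm or the gripper's body presses on something with over 40 N, if the wrist force passes 120 N, or if a joint passes its speed limit or range.

## Working session

There is one attempt and no reset: what is moved stays moved. The work goes in short steps, Python scripts to look and compute and a tool call to move; the robot and the scene stay as the last step left them, time stands still between calls to the robot, and variables do not carry over. Pictures are saved under pics/ and viewed, at most 10 in all, crops included, and the job is handed in when it is done.

Besides the shell and the picture viewer there is one more tool, called as name(argument=value, ...) on one line, values as JSON. jog_arm: Moves the arm, as the interface text tells. Shifts and turns lie within -1 to 1; 1 stands for 0.02 m of shift or 45 degrees of turn. Its arguments: {"type":"object","properties":{"plan":{"type":"array"},"grip_force":{"type":"number"}},"required":["plan"]}

```bash
mkdir -p pics; cat > h.py <<'E'
import numpy as np,cv2,pickle
from station import ctrl
from scipy.spatial.transform import Rotation as R
def ext(n,o=None):
    c=ctrl.camera_info(n);K=np.array(c["camera_matrix"])
    if n=="wrist":
        T=np.eye(4);T[:3,:3]=R.from_rotvec(o["tool_rot"]).as_matrix();T[:3,3]=o["tool_pos"]
        T=T@np.array(c["T_tool_cam"])
    else:
        T=np.eye(4);T[:3,:3]=R.from_rotvec(np.ravel(c["rvec"])).as_matrix();T[:3,3]=np.ravel(c["tvec"]);T=np.linalg.inv(T)
    return K,T
def grab(n,tag):
    o=ctrl.get_obs();im,d=ctrl.get_image(n);K,T=ext(n,o)
    pickle.dump((im,d,K,T),open(f"{tag}.pkl","wb"));cv2.imwrite(f"pics/{tag}.png",im[:,:,::-1]);return im,d,K,T
def plane(K,T,uv,z):
    r=T[:3,:3]@np.linalg.inv(K)@np.array([uv[0],uv[1],1.]);return T[:3,3]+r*(z-T[2,3])/r[2]
def dep(K,T,uv,d):
    return T[:3,:3]@(np.linalg.inv(K)@np.array([uv[0],uv[1],1.])*d)+T[:3,3]
E
python3 - <<'E'
from h import *
ims=[grab(n,n+"0")[0] for n in("scene","top","wrist")]
cv2.imwrite("pics/both.png",cv2.resize(np.vstack([np.hstack(ims[:2]),np.hstack([ims[2],ims[2]*0])]),(800,600))[:,:,::-1])
o=ctrl.get_obs();print({k:np.round(v,3) for k,v in o.items()});
for n in("scene","top","wrist"):
  K,T=ext(n,o);print(n,np.round(K,1).tolist(),np.round(T,3).tolist())
print(np.round(R.from_rotvec(o["tool_rot"]).as_matrix(),3))
E
```

```text
{'t': np.float64(0.15), 'q': array([ 1.009,  0.053,  1.614, -0.   ,  1.476, -0.119]), 'dq': array([ 0.   , -0.001, -0.003,  0.002, -0.003, -0.003]), 'effort': array([ 1.0000e-03, -3.9424e+01, -3.7072e+01, -0.0000e+00,  5.0000e-03,
       -0.0000e+00]), 'tool_pos': array([0.268, 0.564, 0.23 ]), 'tool_rot': array([-6.900e-01, -3.064e+00,  2.000e-03]), 'contact_force': array([-0.013, -0.233,  0.499]), 'wrist_torque': array([-0.013, -0.004, -0.   ]), 'grip_force': np.float64(0.0), 'opening': np.float64(0.085)}
scene [[357.0, 0.0, 257.6], [0.0, 357.0, 186.0], [0.0, 0.0, 1.0]] [[0.24, 0.73, -0.64, 0.984], [0.971, -0.168, 0.172, -0.16], [0.018, -0.663, -0.749, 0.599], [0.0, 0.0, 0.0, 1.0]]
top [[479.5, 0.0, 248.6], [0.0, 479.5, 190.7], [0.0, 0.0, 1.0]] [[0.009, -0.995, 0.097, 0.475], [-1.0, -0.007, 0.016, -0.025], [-0.015, -0.097, -0.995, 1.024], [0.0, 0.0, 0.0, 1.0]]
wrist [[309.6, 0.0, 257.6], [0.0, 309.6, 193.7], [0.0, 0.0, 1.0]] [[0.428, 0.857, 0.286, 0.194], [0.904, -0.405, -0.139, 0.599], [-0.003, 0.318, -0.948, 0.373], [0.0, 0.0, 0.0, 1.0]]
[[-0.904  0.428 -0.001]
 [ 0.428  0.904 -0.001]
 [ 0.    -0.002 -1.   ]]
```

View pics/both.png

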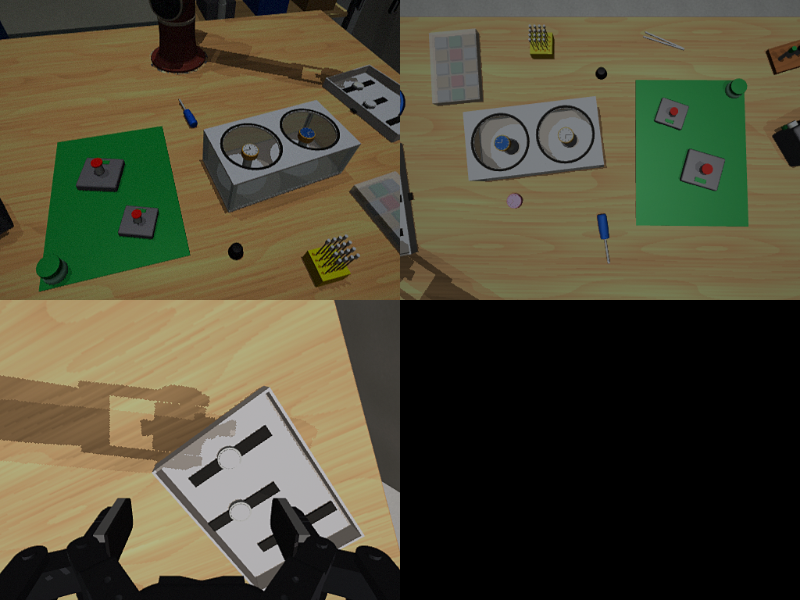

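The composite shows, in the top view, the dust box with the blue dial at about (131,183) and the white dial at (213,172). A pink look-alike lies on the bench at (146,257). There are two red-padded stands: a large one at about (388,217) and a small one at (348,143). Next I measure these and enlarge them to confirm.

```bash
cat > m.py <<'E'
from h import *
for n in("top","scene"):
    im,d,K,T=pickle.load(open(n+"0.pkl","rb"));hsv=cv2.cvtColor(im,cv2.COLOR_RGB2HSV);print(n)
    red=((hsv[...,0]<6)|(hsv[...,0]>174))&(hsv[...,1]>150)&(hsv[...,2]>70)
    blue=(hsv[...,0]>98)&(hsv[...,0]<125)&(hsv[...,1]>110)&(hsv[...,2]>50)
    for nm,m,z in(("red",red,.06),("blue",blue,.104)):
        N,_,st,c=cv2.connectedComponentsWithStats(m.astype(np.uint8))
        for i in range(1,N):
            if st[i,4]>25:
                u,v=c[i].round().astype(int);print(nm,c[i].round(1),st[i].tolist(),"plane",plane(K,T,c[i],z).round(4),"depth",dep(K,T,c[i],d[v,u]).round(4))
    # port gaskets (dark rings) at z=.12
    dark=(hsv[...,2]<60).astype(np.uint8)
    for cn in cv2.findContours(dark,cv2.RETR_LIST,cv2.CHAIN_APPROX_NONE)[0]:
        if len(cn)>100:
            e=cv2.fitEllipse(cn);p=plane(K,T,e[0],.12)
            if max(e[1])<130 and min(e[1])>30: print("ring",np.round(e[0],1),np.round(e[1],1),p.round(4))
    if n=="top":
        crops=[im[140:230,80:200],im[110:245,310:430]]
        cv2.imwrite("pics/crop.png",np.hstack([cv2.resize(c,(400,400),interpolation=cv2.INTER_CUBIC) for c in crops])[:,:,::-1])
        # grey stand tops, via height
        ys,xs=np.mgrid[0:384,0:512];P=(np.linalg.inv(K)@np.stack([xs.ravel(),ys.ravel(),np.ones(xs.size)]))*d.ravel();W=(T[:3,:3]@P).T+T[:3,3]
        W=W.reshape(384,512,3);g=((W[...,2]>.012)&(W[...,2]<.032)&(d>0)).astype(np.uint8);g[:,:300]=0
        for cn in cv2.findContours(g,cv2.RETR_EXTERNAL,cv2.CHAIN_APPROX_NONE)[0]:
            if cv2.contourArea(cn)>300: 
                q=cv2.boxPoints(cv2.minAreaRect(cn));print("base",[plane(K,T,x,.022)[:2].round(3).tolist() for x in q])
        rf=((W[...,2]>.11)&(W[...,2]<.13)&(d>0)).astype(np.uint8)
        cn=max(cv2.findContours(rf,cv2.RETR_EXTERNAL,cv2.CHAIN_APPROX_NONE)[0],key=cv2.contourArea)
        print("roof",[plane(K,T,x,.12)[:2].round(3).tolist() for x in cv2.boxPoints(cv2.minAreaRect(cn))])
E
python3 m.py
```

```text
top
red [350.4 141.9] [346, 137, 10, 11, 81] plane [ 0.67   -0.2161  0.06  ] depth [ 0.6722 -0.2183  0.0489]
red [392.9 215.9] [387, 210, 13, 13, 144] plane [ 0.52  -0.299  0.06 ] depth [ 0.5198 -0.2982  0.063 ]
blue [  1.5 130. ] [0, 117, 5, 27, 84] plane [0.6809 0.4767 0.104 ] depth [0.7024 0.5289 0.0084]
blue [129.8 182.5] [121, 174, 18, 18, 223] plane [0.5788 0.2199 0.104 ] depth [0.5788 0.22   0.1035]
blue [259.7 289.4] [253, 274, 15, 32, 352] plane [ 0.3772 -0.0332  0.104 ] depth [ 0.3688 -0.0339  0.0252]
ring [497.8 181.9] [34.  58.1] [ 0.5828 -0.4799  0.12  ]
ring [130.6 181.9] [62.8 69.5] [0.5781 0.2141 0.12  ]
ring [127.8 181.6] [72.8 74.6] [0.5786 0.2196 0.12  ]
ring [211.3 172. ] [67.8 70.3] [0.598  0.0606 0.12  ]
ring [211.1 171.5] [73.1 74.2] [0.5991 0.061  0.12  ]
ring [107.6 131.3] [43.2 45.5] [0.6757 0.2617 0.12  ]
base [[0.491, -0.235], [0.578, -0.261], [0.549, -0.36], [0.463, -0.333]]
base [[0.651, -0.169], [0.717, -0.192], [0.691, -0.265], [0.626, -0.241]]
base [[0.85, -0.478], [0.879, -0.569], [0.81, -0.586], [0.782, -0.496]]
roof [[0.652, 0.32], [0.695, -0.013], [0.526, -0.034], [0.484, 0.293]]
scene
red [122.8 207.7] [116, 202, 15, 12, 138] plane [ 0.5198 -0.2981  0.06  ] depth [ 0.5223 -0.2974  0.0629]
red [174.1 273.5] [168, 268, 13, 12, 119] plane [ 0.6798 -0.2161  0.06  ] depth [ 0.6721 -0.2175  0.0463]
blue [242.6 149.3] [235, 140, 17, 20, 184] plane [ 0.4577 -0.0518  0.104 ] depth [ 0.3741 -0.0346  0.0255]
blue [392.8 169.3] [384, 163, 19, 13, 165] plane [0.5782 0.2215 0.104 ] depth [0.5781 0.2216 0.1039]
ring [426.2 328.5] [59.  77.1] [0.872  0.1089 0.12  ]
ring [292.9 213.2] [ 62.7 100.7] [ 0.6475 -0.0065  0.12  ]
ring [321.3 185.7] [50.3 74.9] [0.6    0.0623 0.12  ]
ring [321.4 187.2] [57.3 80.3] [0.6034 0.0611 0.12  ]
ring [382.1 160.8] [37.5 43.9] [0.5658 0.1999 0.12  ]
ring [396.  165.4] [48.6 78.6] [0.5831 0.2202 0.12  ]
```

View pics/crop.png

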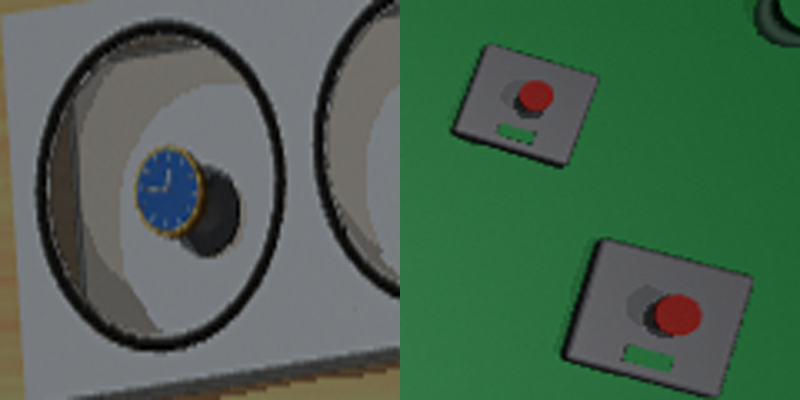

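Candidates for the movement are the blue dial at top (130,182) and the pink disc at (146,257). The blue one in the port fits: its dial height measures 0.104. Candidates for the pad are the reds at (393,216) and (350,142). The first fits, with a base of about 90x103 mm and its top near 0.06; the second is smaller and lower. The crop confirms both choices. Targets are blue at (0.5785, 0.2205) and pad at (0.520, -0.2985).

jog_arm(plan=[[-0.89,-0.37,0,0,0,0,0.5],[-0.89,-0.37,0,0,0,0,0.5],[-0.89,-0.37,0,0,0,0,0.5],[-0.89,-0.37,0,0,0,0,0.5],[-0.89,-0.37,0,0,0,0,0.5],[-0.89,-0.37,0,0,0,0,0.5],[-0.89,-0.37,0,0,0,0,0.5],[-0.89,-0.37,0,0,0,0,0.5]])

```text
t: 0.95
tool_pos: [0.3714, 0.4494, 0.2309]
tool_rot: [-0.69, -3.065, 0.001]
contact_force: [-0.0, -0.0, 1.3]
opening: 0.0643
grip_force: 0.0
```

jog_arm(plan=[[-0.89,-0.37,0,0,0,0,0.5],[-0.89,-0.37,0,0,0,0,0.5],[-0.89,-0.37,0,0,0,0,0.5],[-0.89,-0.37,0,0,0,0,0.5],[-0.89,-0.37,0,0,0,0,0.5],[-0.89,-0.37,0,0,0,0,0.5],[-0.89,-0.37,0,0,0,0,0.5],[0,0,0,0,0,0,0.5]])

```text
t: 1.75
tool_pos: [0.4625, 0.3485, 0.2308]
tool_rot: [-0.694, -3.064, 0.001]
contact_force: [0.2, 0.2, -0.6]
opening: 0.0644
grip_force: 0.0
```

```bash
cat > w.py <<'E'
from h import *
import sys
im,d,K,T=grab("wrist",sys.argv[1]);z=float(sys.argv[2]);hsv=cv2.cvtColor(im,cv2.COLOR_RGB2HSV)
m=(hsv[...,0]>98)&(hsv[...,0]<125)&(hsv[...,1]>110)&(hsv[...,2]>50)
if len(sys.argv)>3: m=((hsv[...,0]<6)|(hsv[...,0]>174))&(hsv[...,1]>150)&(hsv[...,2]>70)
o=ctrl.get_obs();Rm=R.from_rotvec(o["tool_rot"]).as_matrix()
for cn in cv2.findContours(m.astype(np.uint8),cv2.RETR_EXTERNAL,cv2.CHAIN_APPROX_NONE)[0]:
    if cv2.contourArea(cn)>100:
        x,y,w,h=cv2.boundingRect(cn);e=cv2.fitEllipse(cv2.convexHull(cn));p=plane(K,T,e[0],z)
        u,v=np.round(e[0]).astype(int)
        print("box",(x,y,w,h),"plane",p.round(4),"depth",dep(K,T,(u,v),d[v,u]).round(4),"tool units",(Rm.T@(p-o["tool_pos"])/.02).round(2))
print(np.round(o["tool_pos"],4),np.round(o["q"],2))
E
python3 w.py w1 0.104
```

```text
box (182, 315, 33, 26) plane [0.5794 0.221  0.104 ] depth [0.5773 0.223  0.1066] tool units [-8.08 -3.26  6.34]
box (449, 207, 63, 77) plane [0.6152 0.5267 0.104 ] depth [0.6916 0.5744 0.013 ] tool units [-3.12 11.31  6.34]
[0.4617 0.3494 0.2309] [ 0.52 -0.06  1.72  0.    1.48 -0.61]
```

jog_arm(plan=[[-0.95,-0.4,0,0,0,0,0.45],[-0.95,-0.4,0,0,0,0,0.45],[-0.95,-0.4,0,0,0,0,0.45],[-0.95,-0.4,0,0,0,0,0.45],[-0.95,-0.4,0,0,0,0,0.45],[-0.95,-0.4,0,0,0,0,0.45],[-0.95,-0.4,0,0,0,0,0.45],[-0.95,-0.4,0,0,0,0,0.45]])

```text
t: 2.6
tool_pos: [0.5713, 0.2274, 0.231]
tool_rot: [-0.688, -3.065, -0.0]
contact_force: [-0.7, -0.5, 0.6]
opening: 0.0619
grip_force: 0.0
```

jog_arm(plan=[[-0.4,-0.07,0.5,0,0,0,0.45],[0,0,0.9,0,0,0,0.45],[0,0,0.5,0,0,0,0.45],[0,0,0,0,0,0,0.45],[0,0,0,0,0,0,0.45]])

```text
t: 3.1
tool_pos: [0.5771, 0.223, 0.1923]
tool_rot: [-0.688, -3.064, 0.001]
contact_force: [-0.3, -0.2, -0.1]
opening: 0.0617
grip_force: 0.0
```

```bash
python3 w.py w2 0.104
```

```text
box (236, 181, 44, 42) plane [0.5791 0.2213 0.104 ] depth [0.5786 0.2214 0.1059] tool units [-0.1  -0.04  4.47]
[0.5777 0.223  0.1933] [ 0.25  0.06  1.66  0.    1.41 -0.88]
```

View pics/w2.png

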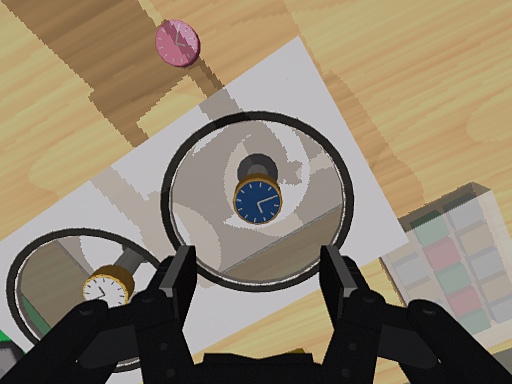

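The wrist view shows the blue dial at (258,202), inside the port and between the open fingers. The white one is at (105,290), well clear. I descend.

jog_arm(plan=[[-0.08,-0.04,0.8,0,0,0,0.45],[0,0,0.8,0,0,0,0.45],[0,0,0.8,0,0,0,0.45],[0,0,0.8,0,0,0,0.45],[0,0,0.6,0,0,0,0.45],[0,0,0.6,0,0,0,0.45],[0,0,0.4,0,0,0,0.45],[0,0,0,0,0,0,0.45]])

```text
t: 3.95
tool_pos: [0.5783, 0.2207, 0.0956]
tool_rot: [-0.69, -3.063, 0.002]
contact_force: [-0.0, 0.2, 0.3]
opening: 0.062
grip_force: 0.0
```

jog_arm(plan=[[0,0,0.5,0,0,0,0.45],[0,0,0.4,0,0,0,0.45],[0,0,0.3,0,0,0,0.45],[0,0,0,0,0,0,0.45],[0,0,0,0,0,0,0.45]])

```text
t: 4.45
tool_pos: [0.5791, 0.221, 0.0732]
tool_rot: [-0.69, -3.065, 0.0]
contact_force: [-0.4, -0.9, 0.5]
opening: 0.0619
grip_force: 0.0
```

```bash
python3 w.py w3 0.104
```

```text
box (218, 256, 83, 71) plane [0.579  0.2216 0.104 ] depth [0.5788 0.2216 0.1045] tool units [ 0.03  0.02 -1.52]
[0.5794 0.221  0.0736] [ 0.24  0.18  1.75 -0.    1.21 -0.88]
```

View pics/w3.png

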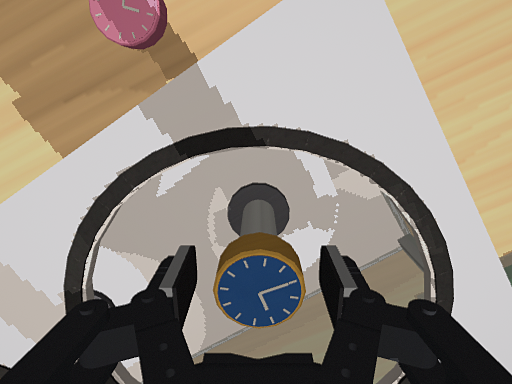

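The dial at (260,288) sits centred between the pads, so I grip.

jog_arm(plan=[[0,0,0,0,0,0,0.1],[0,0,0,0,0,0,-0.05],[0,0,0,0,0,0,-0.3],[0,0,0,0,0,0,-0.6],[0,0,0,0,0,0,-0.6],[0,0,0,0,0,0,-0.6],[0,0,0,0,0,0,-0.6]], grip_force=50)

```text
t: 5.2
tool_pos: [0.5796, 0.2211, 0.074]
tool_rot: [0.69, 3.064, 0.001]
contact_force: [-0.7, -0.6, 5.0]
opening: 0.0376
grip_force: 50.1
```

jog_arm(plan=[[0,0,-0.2,0,0,0,-0.6],[0,0,-0.3,0,0,0,-0.6],[0,0,-0.2,0,0,0,-0.6],[0,0,0,0,0,0,-0.6]])

```text
t: 5.6
tool_pos: [0.5794, 0.2211, 0.0879]
tool_rot: [0.69, 3.064, 0.001]
contact_force: [0.2, 0.4, -0.4]
opening: 0.0377
grip_force: 50.1
```

```bash
python3 w.py w4 0.118
```

```text
box (217, 254, 82, 71) plane [0.5787 0.2213 0.118 ] depth [0.5783 0.2217 0.1188] tool units [ 0.03  0.   -1.52]
[0.5792 0.221  0.0876] [ 0.24  0.17  1.74 -0.    1.23 -0.88]
```

View pics/w4.png

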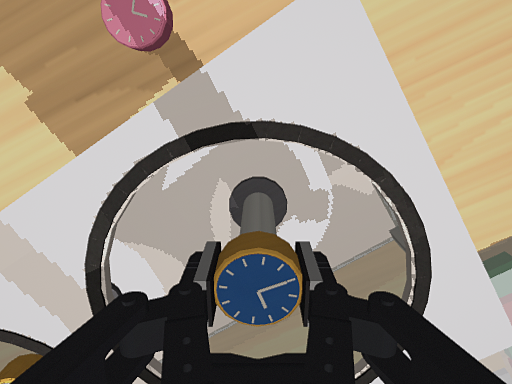

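The movement is held squarely: its dial is centred at (258,288) and the post is visible behind it. I lift it out.

jog_arm(plan=[[0,0,-0.4,0,0,0,-0.6],[0,0,-0.7,0,0,0,-0.6],[0,0,-0.8,0,0,0,-0.6],[0,0,-0.9,0,0,0,-0.6],[0,0,-0.9,0,0,0,-0.6],[0,0,-0.9,0,0,0,-0.6],[0,0,-0.7,0,0,0,-0.6],[0,0,-0.3,0,0,0,-0.6]])

```text
t: 6.45
tool_pos: [0.5803, 0.2212, 0.2027]
tool_rot: [0.689, 3.061, 0.003]
contact_force: [-0.0, 0.2, -0.7]
opening: 0.0375
grip_force: 50.1
```

jog_arm(plan=[[-0.1,-0.3,0,0,0,0,-0.6],[-0.2,-0.6,0,0,0,0,-0.6],[-0.3,-0.88,0,0,0,0,-0.6],[-0.3,-0.88,0,0,0,0,-0.6],[-0.3,-0.88,0,0,0,0,-0.6],[-0.3,-0.88,0,0,0,0,-0.6],[-0.3,-0.88,0,0,0,0,-0.6],[-0.3,-0.88,0,0,0,0,-0.6]])

```text
t: 7.25
tool_pos: [0.5633, 0.089, 0.1986]
tool_rot: [-0.692, -3.063, 0.001]
contact_force: [0.0, 0.4, -0.0]
opening: 0.0374
grip_force: 50.1
```

jog_arm(plan=[[-0.3,-0.88,0,0,0,0,-0.6],[-0.3,-0.88,0,0,0,0,-0.6],[-0.3,-0.88,0,0,0,0,-0.6],[-0.3,-0.88,0,0,0,0,-0.6],[-0.3,-0.88,0,0,0,0,-0.6],[-0.3,-0.88,0,0,0,0,-0.6],[-0.3,-0.88,0,0,0,0,-0.6],[-0.3,-0.88,0,0,0,0,-0.6]])

```text
t: 8.05
tool_pos: [0.546, -0.0586, 0.1986]
tool_rot: [-0.692, -3.063, 0.0]
contact_force: [0.5, 1.0, -0.5]
opening: 0.0373
grip_force: 50.1
```

jog_arm(plan=[[-0.3,-0.88,0,0,0,0,-0.6],[-0.3,-0.88,0,0,0,0,-0.6],[-0.3,-0.88,0,0,0,0,-0.6],[-0.3,-0.88,0,0,0,0,-0.6],[-0.2,-0.7,0,0,0,0,-0.6],[-0.1,-0.4,0,0,0,0,-0.6],[0,0,0,0,0,0,-0.6]])

```text
t: 8.75
tool_pos: [0.5341, -0.154, 0.1991]
tool_rot: [-0.693, -3.064, -0.0]
contact_force: [0.4, -0.4, -0.8]
opening: 0.038
grip_force: 50.1
```

```bash
python3 w.py w5 0.06 red; python3 - <<'E'
import pickle,cv2,numpy as np
from h import dep
im,d,K,T=pickle.load(open("w5.pkl","rb"));p=dep(K,T,(258,290),d[290,258]);print("dial",p.round(4))
E
```

```text
box (108, 215, 29, 26) plane [ 0.5196 -0.2969  0.06  ] depth [ 0.519  -0.2965  0.0607] tool units [-2.43 -6.81  6.95]
[ 0.5343 -0.1532  0.1991] [-0.41 -0.09  1.81  0.    1.42 -1.54]
dial [ 0.533  -0.1534  0.2305]
```

View pics/w5.png

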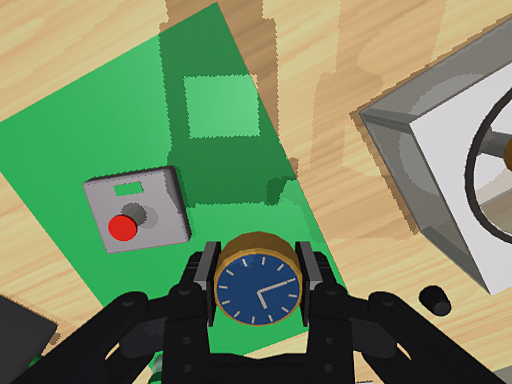

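The wrist view shows the movement still held level, and the large stand's red pad at (122,228), measured at (0.5195, -0.297, 0.0607). I go the rest of the way over it.

jog_arm(plan=[[-0.2,-0.6,0,0,0,0,-0.6],[-0.3,-0.9,0,0,0,0,-0.6],[-0.35,-0.95,0,0,0,0,-0.6],[-0.35,-0.95,0.2,0,0,0,-0.6],[-0.35,-0.95,0.3,0,0,0,-0.6],[-0.35,-0.95,0.5,0,0,0,-0.6],[-0.3,-0.9,0.5,0,0,0,-0.6],[-0.24,-0.64,0.5,0,0,0,-0.6]])

```text
t: 9.6
tool_pos: [0.5199, -0.2986, 0.1586]
tool_rot: [-0.69, -3.065, 0.0]
contact_force: [-0.8, -0.4, -0.0]
opening: 0.0376
grip_force: 50.2
```

jog_arm(plan=[[0,0,0.7,0,0,0,-0.6],[0,0,0.7,0,0,0,-0.6],[0,0,0.6,0,0,0,-0.6],[0,0,0.6,0,0,0,-0.6],[0,0,0.4,0,0,0,-0.6],[0,0,0.2,0,0,0,-0.6],[0,0,0,0,0,0,-0.6],[0,0,0,0,0,0,-0.6]])

```text
t: 10.4
tool_pos: [0.5205, -0.2975, 0.0959]
tool_rot: [0.689, 3.064, -0.001]
contact_force: [-0.0, 0.3, -0.4]
opening: 0.0374
grip_force: 50.2
```

```bash
python3 w.py w6 0.118 ; python3 - <<'E'
from h import *
a=grab("scene","s6")[0];print(ctrl.get_obs()["tool_pos"].round(4))
cv2.imwrite("pics/s6c.png",cv2.resize(a[150:270,50:210],(800,600))[:,:,::-1])
E
```

```text
box (217, 254, 82, 71) plane [ 0.525  -0.2997  0.118 ] depth [ 0.5194 -0.2969  0.1267] tool units [-0.24  0.   -1.09]
[ 0.5206 -0.2977  0.0961] [-0.64  0.11  1.79  0.    1.24 -1.77]
[ 0.5207 -0.2977  0.0962]
```

View pics/s6c.png

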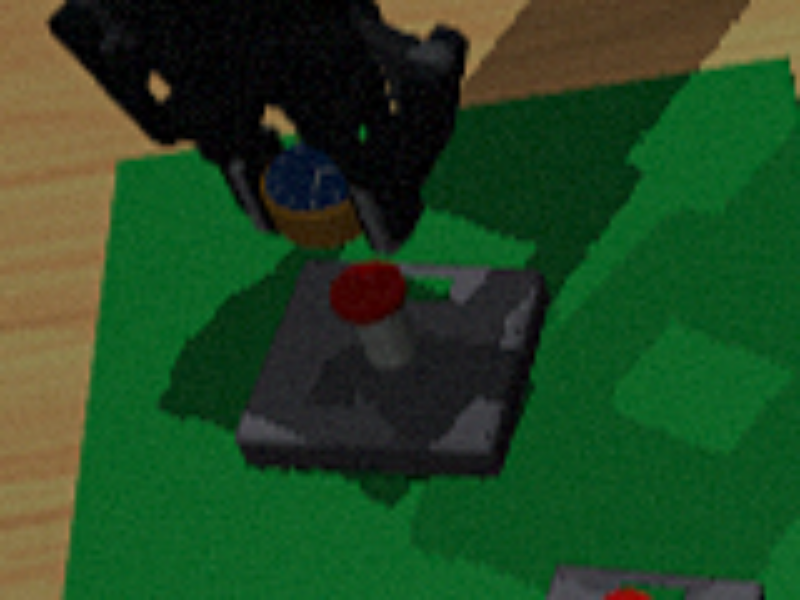

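The scene crop shows the movement held level above the red pad, which is at crop position (368,292). The dial is at (0.519, -0.297), within 1–2 mm of the pad's centre. I lower it gently.

jog_arm(plan=[[0,0,0.5,0,0,0,-0.6],[0,0,0.6,0,0,0,-0.6],[0,0,0.5,0,0,0,-0.6],[0,0,0.4,0,0,0,-0.6],[0,0,0.2,0,0,0,-0.6],[0,0,0.1,0,0,0,-0.6],[0,0,0,0,0,0,-0.6],[0,0,0,0,0,0,-0.6]])

```text
t: 11.3
tool_pos: [0.5205, -0.2976, 0.0498]
tool_rot: [0.69, 3.064, -0.001]
contact_force: [-0.0, 0.2, -1.5]
opening: 0.0376
grip_force: 50.2
```

jog_arm(plan=[[0,0,0.05,0,0,0,-0.6],[0,0,0,0,0,0,-0.6],[0,0,0,0,0,0,-0.6]])

```text
t: 11.6
tool_pos: [0.5203, -0.2975, 0.0485]
tool_rot: [0.69, 3.065, -0.0]
contact_force: [-0.3, -0.5, -0.2]
opening: 0.0377
grip_force: 50.2
```

jog_arm(plan=[[0,0,0.03,0,0,0,-0.6],[0,0,0,0,0,0,-0.6],[0,0,0,0,0,0,-0.6]])

```text
t: 11.9
tool_pos: [0.5203, -0.2975, 0.0481]
tool_rot: [0.69, 3.065, -0.0]
contact_force: [-0.7, -0.4, 1.9]
opening: 0.0378
grip_force: 50.3
```

jog_arm(plan=[[0,0,0.03,0,0,0,-0.6],[0,0,0,0,0,0,-0.6],[0,0,0,0,0,0,-0.6]])

```text
t: 12.2
tool_pos: [0.5203, -0.2975, 0.048]
tool_rot: [0.69, 3.065, -0.0]
contact_force: [-2.5, 1.3, 5.2]
opening: 0.0377
grip_force: 50.4
```

It is in contact with the pad at 5 N. I release it gently.

jog_arm(plan=[[0,0,0,0,0,0,-0.6],[0,0,0,0,0,0,-0.1],[0,0,0,0,0,0,-0.05],[0,0,0,0,0,0,0.05],[0,0,0,0,0,0,0.15],[0,0,0,0,0,0,0.3],[0,0,0,0,0,0,0.5],[0,0,0,0,0,0,0.5]], grip_force=20)

```text
t: 13.0
tool_pos: [0.5201, -0.2973, 0.047]
tool_rot: [-0.69, -3.065, -0.0]
contact_force: [0.3, -0.2, 0.4]
opening: 0.0641
grip_force: 0.0
```

```bash
python3 w.py w7 0.078
```

```text
box (216, 256, 84, 71) plane [ 0.5198 -0.2974  0.078 ] depth [ 0.5198 -0.2976  0.0778] tool units [ 0.02 -0.01 -1.55]
[ 0.5201 -0.2974  0.047 ] [-0.64  0.17  1.81 -0.    1.16 -1.77]
```

View pics/w7.png

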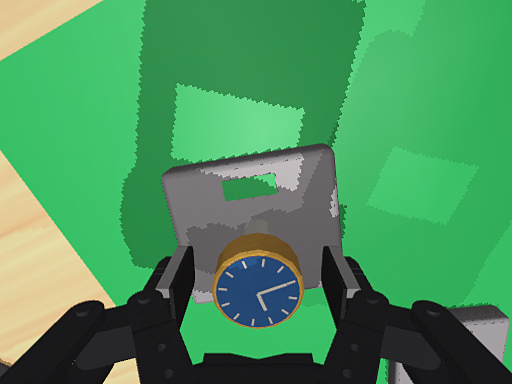

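The movement is released and centred. Its dial is at (258,290), measured at (0.5198, -0.2975, 0.078), and the fingers are clear. I retreat straight up.

jog_arm(plan=[[0,0,-0.3,0,0,0,0.5],[0,0,-0.5,0,0,0,0.5],[0,0,-0.8,0,0,0,0.5],[0,0,-0.8,0,0,0,0.5],[0,0,-0.9,0,0,0,0.5],[0,0,-0.9,0,0,0,0.5],[0,0,-0.9,0,0,0,0.5],[0,0,-0.9,0,0,0,0.5]])

```text
t: 13.85
tool_pos: [0.5206, -0.2976, 0.17]
tool_rot: [0.689, 3.063, -0.002]
contact_force: [0.8, -1.0, -0.5]
opening: 0.0642
grip_force: 0.0
```

jog_arm(plan=[[0,0,-0.3,0,0,0,0.5],[0,0,0,0,0,0,0.5],[0,0,0,0,0,0,0.5],[0,0,0,0,0,0,0.5],[0,0,0,0,0,0,0.5]])

```text
t: 14.35
tool_pos: [0.5196, -0.297, 0.1718]
tool_rot: [-0.69, -3.063, -0.001]
contact_force: [0.8, -0.2, -0.3]
opening: 0.0642
grip_force: 0.0
```

```bash
python3 w.py w8 0.078; python3 - <<'E'
from h import *
a=grab("scene","s8")[0];cv2.imwrite("pics/s8b.png",cv2.resize(a,(800,600))[:,:,::-1])
E
```

```text
box (236, 177, 44, 41) plane [ 0.5199 -0.2976  0.078 ] depth [ 0.5193 -0.2976  0.0794] tool units [-0.03 -0.02  4.7 ]
[ 0.5197 -0.297   0.172 ] [-0.64  0.03  1.73 -0.    1.38 -1.77]
```

View pics/s8b.png

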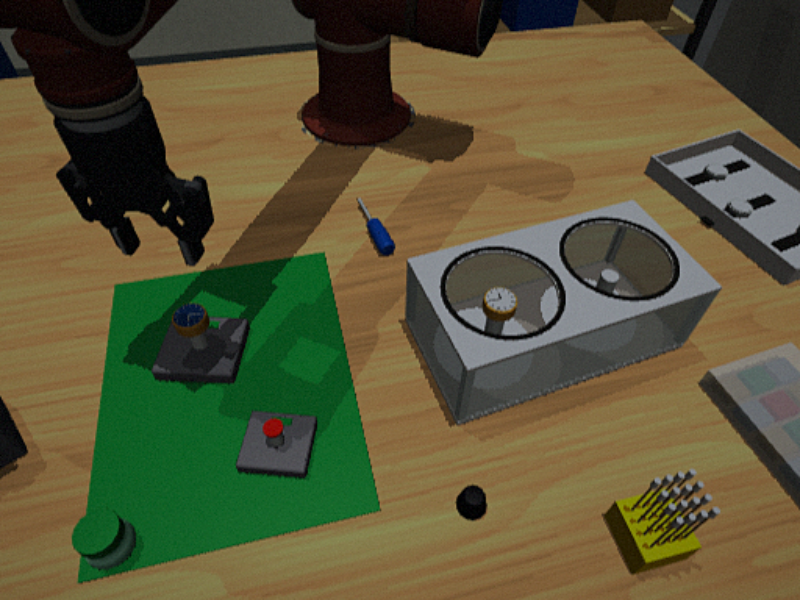

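The blue movement is on the large stand at (190,320), the white one is still on its post at (500,303), and the gripper is clear.

```bash
python3 -c "
from station import ctrl
print(ctrl.finish_job())"
```

```text
the job is handed in; nothing more can be done
None
```

The blue-dial movement was lifted out through the port, released dial up about 1 mm from the larger stand's pad centre, and handed in at about 14.5 s; the white-dial movement still stands on its post, and no verdict was returned.

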